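# Chock the rover's trailer and lift its drawbar off the ball

## Task

Uncouple the little trailer from the rover: first chock it by pushing the orange sleeve fully down over the steel spigot behind the trailer's wheel, and leave it there. Then take the red latch tab on the coupler, pull it sideways (towards the robot, the side where the spigot is) against its spring, and by the same tab lift the drawbar off the ball until the coupler is about 60 mm higher than it was. Finish still holding it raised by the tab, without putting it down or letting go, and leave the battery, screwdriver, jar and spare wheel where they are.

Things in the scene. Friction and masses are not known exactly. Their poses are not given: they have to be found in the camera images.
- rig: rover, trailer and spigot in one line, all fixed; origin on the bench. y runs along the line from trailer to rover, -x points to the robot's side, z up. In this frame (mm) the black rover fills y 185 to 405, x -80 to 80, 122 high (lidar 152); the blue trailer tray y -180 to -60, x -56 to 56, 84 high; its wheels, 90 across and 24 wide, stand at x -72 and 72, y -140
- sleeve_mid (a point): centre (half-way up) of the loose orange sleeve, a rigid tube 36 mm across and 70 mm high with a bore of 22 mm through it, about 0.1 kg, standing upright on the bench (centre 35 mm up); z along its axis
- spigot_foot (a point): foot of the fixed upright steel spigot (19 mm thick, 50 mm tall), on its axis, on top of a dark plate 60 mm across and 4 mm high; at x -72, y -215 mm in the rig's frame. Fully home, the sleeve stands on the plate, its centre 35 mm above this point and 12 mm clear of the tyre (on the rig's +y side): grip the sleeve with the fingers closing along the rig's x
- spigot_tip (a point): top end of the spigot on its axis, 54 mm above the bench; the taper is 6 mm high and 11 mm across at the tip
- tab_mid (a point): grip point of the red upright latch tab on top of the coupler: 14 mm thick along the rig's x (pinch it that way), 26 mm along its y, 52 mm tall; the point is on its centre line, 20 mm below its top, 32 mm above its foot, at rest 126 mm above the bench. The steel slide under it rises 1 mm above the tab's foot
- tab: the same red tab as a solid; origin at the centre of its foot, axes as the rig's when the drawbar is down
- latch (a joint): travel of the spring latch in m: 0 shut, 0.016 fully pulled, the tab moving along the rig's -x. The spring pushes with 4 N at 0 and 9 N fully pulled, and shuts it when released. Shut, its fork lies under the ball's shoulder and the drawbar cannot be lifted; from about 0.010 it is free (pull to 0.012 or more)
- drawbar (a joint): angle of the grey drawbar in rad: 0 level with its coupler on the ball, growing as the coupler is lifted, at most 0.6. The coupler is 150 mm from the pivot: 0.40 rad is about 60 mm of lift. It falls back when released; lifting at the tab takes about 3 to 5 N
- pivot (a point): the drawbar's hinge, on the front of the trailer, 60 mm above the bench: the drawbar turns about the rig's x axis through this point. With the drawbar level, tab_mid lies 150 mm along the rig's y from it and 66 mm above it; rising, it follows an arc, moving back towards the trailer
- battery_mid (a point): centre of the black battery, 65 x 85 x 30 mm, loose in the trailer tray; leave alone
- driver_grip (a point): handle of the loose screwdriver lying on the bench; leave alone
- jar_mid (a point): centre of the loose jar, 50 mm across and 60 mm high; leave alone
- spare_mid (a point): centre of the loose spare wheel lying flat, 90 mm across and 24 mm thick; leave alone
There are look-alikes about, which are no part of the job. Of the things that look like the part that bears sleeve_mid, take the one that is farthest from the robot's base at the start.

How it is judged:
By the outcome, as a careful person would: the job done as asked, in the order asked, and still so for the second after the job is handed in, while the arm keeps its last pose, push and grip.
It also fails if it takes over 58 s, if anything falls off the work surface, if the arm or the gripper's body presses on something with over 40 N, if the wrist force passes 120 N, or if a joint passes its speed limit or range.

## Robot

A 7-joint arm with a two-finger parallel gripper is mounted at the origin on the work surface. World frame = base frame: x ahead of the robot, y to its left, z up, the work surface at z = 0. Lengths are in m, angles in rad, forces in N, time in s.
With the tool pointing down it reaches from about 0.425 to 0.875 m from the base axis. Payload 4.7 kg.
Tool frame: the origin (TCP) lies on the centre line of the jaws, within the pads' length; the fingertips stand 22 mm ahead of it and the grasp point (between the pads) lies 3 mm ahead of it; z points along the fingers, y is the direction in which the jaws open and shut (so a half turn about z gives the same grasp; the last joint's range is limited). The gripper opens to 87 mm and grips with 3 to 60 N. Pads are 19 mm wide; open, the fingers measure 117 mm over their backs; the gripper's body (75 mm by 190 mm) begins 51 mm behind the grasp point.
Start: joints at [-1.101, 0.321, -0.07, 1.45, 0.023, 1.371, -0.057], TCP at [0.286, 0.584, 0.245] pointing down, gripper open.
Joint ranges: [-2.86, 2.86], [-0.3, 2.09], [-1.38, 1.24], [0.06, 2.45], [-1.56, 4.7], [0.09, 2.05], [-2.69, 2.69]. Speed limits (rad/s): [2.57, 2.57, 3.14, 3.14, 3.14, 3.14, 3.14].

## Interface

Orientations are given as a rotation vector (axis times angle).
In Python, from bench import ctrl, imaging, close_job, finder gives the robot as it stands. The module is installed in compiled form; this text tells all that it offers.
- The arm moves only by the shell command python3 -m jog 'ROWS' [FORCE]. ROWS is JSON, a list that holds one entry, the list of rows, each a list of 7 numbers: the shift along the tool's x, y, z in cm, then the turn, a rotation vector about the tool's x, y, z in degrees, then the finger opening in cm, from 0 to 8.7. In form: [[[dx, dy, dz, ax, ay, az, claw], ...]]. A call has 1 to 12 rows; each row shifts and turns the commanded pose from where the row before left it, along the tool's axes as they then stand; what a row does not reach is not made up. A row lasts 1/10 s, in which the tool goes at most 50 mm and 8.59 degrees, less where a joint would pass 70% of its speed; a pose out of reach is approached as far as the arm can. A call is refused whole if a number of a shift passes 5 or a number of a turn 8.59, either way. A call with a gripper value outside its range is refused whole. The fingers move at their own pace and stop on an object; FORCE is the grip in N (left out, the last holds). Time passes only in rows, so rows that do not move let the fingers close. It gives the time, the measured TCP pose, the force and the opening at its end, in the units of the state.
- ctrl.get_state(): the state, without advancing time (a new reading comes with each control period).
- imaging.get_image(name): name is "scene" or "top"; returns a dict with "frame" (420x560x3 uint8, red, green, blue), "intrinsics" (3x3 intrinsics, pixels), "pose" (4x4, takes a point from camera to world coordinates). Camera axes: x right, y down, z forward; pixel columns grow to the right and rows downward; lengths in m; the calibration is good to about 2 mm. A picture is of the moment at which its call begins. There is no depth.
- close_job(): hands the job in, once; it reports no verdict.
Trained networks look in the newest picture that a camera, given by its name, has taken for a name from the list of things; names that differ only in an ending like _2 or _b are one class to them, and where a whole thing is asked for, a point or a joint stands for the part that bears it (a point fixed in the world has none). Each returns a list of dicts, best first, with "conf" (0 to 1); they miss things now and then, are a little off and sometimes report something else, mostly with a low value. They report only what shows in the picture. A call takes as long as a camera call. They do not tell look-alikes from the thing itself.
- finder.trace(label, camera): "region" (420x560 bool, what is visible of it) and "point" ([row, column] as shares, 0 to 1, of the picture: columns of its width, rows of its height, amid what is visible of it).
- finder.spot_point(label, camera): "point" ([row, column] as shares, 0 to 1, of the picture: columns of its width, rows of its height: a listed point, or the origin of a listed thing).
The state is a dict: "time": time; "joint_positions": joint angles; "qd": joint speeds; "joint_torque": joint torques, N m; "position": TCP position; "tool_rot": TCP orientation; "ft_force": force on the tool from outside, world axes, zero at the start; "torque": the same for the moment, N m; "grip_width": opening from 0.0 (shut) to 1.0 (fully open).
Only numpy, scipy, OpenCV 4.12 (cv2) and the standard library are available. Lean on these libraries where they do the work, as an engineer would, in place of code of your own. Each camera call takes 0.05 s, during which the arm holds its last target. There are 200 camera calls.

## Working session

There is one attempt and no reset: what is moved stays moved. The work goes in short steps, Python scripts to look and compute and a shell command to move; the robot and the scene stay as the last step left them, time stands still between calls to the robot, and variables do not carry over. Pictures are saved under pics/ and viewed, about 8 in all and at most 12, crops included, and the job is handed in when it is done.

```bash
mkdir -p pics; cat > h.py <<'E'
import numpy as np, cv2
from bench import ctrl, imaging, finder
from scipy.spatial.transform import Rotation as R
def grab(*n): return {k:imaging.get_image(k) for k in n}
def ray(im,p):
    K=np.array(im["intrinsics"]);T=np.array(im["pose"])
    u,v=p[1]*560,p[0]*420
    d=T[:3,:3]@np.linalg.solve(K,[u,v,1]);return T[:3,3],d/np.linalg.norm(d)
def atz(im,p,z):
    o,d=ray(im,p);return o+d*(z-o[2])/d[2]
def tri(ims,ps):
    A=np.zeros((3,3));b=np.zeros(3)
    L=[ray(i,p) for i,p in zip(ims,ps)]
    for o,d in L:
        M=np.eye(3)-np.outer(d,d);A+=M;b+=M@o
    x=np.linalg.solve(A,b);return x,[np.linalg.norm(np.cross(x-o,d)) for o,d in L]
def proj(im,X):
    T=np.array(im["pose"]);c=T[:3,:3].T@(np.array(X)-T[:3,3]);u=np.array(im["intrinsics"])@c;return u[:2]/u[2]
E
python3 - <<'E'
from h import *
s=ctrl.get_state();print(s)
ims=grab("scene","top")
for k,i in ims.items():
    cv2.imwrite(f"pics/{k}0.png",i["frame"][:,:,::-1]);print(k,np.round(i["pose"],3).tolist())
Z=dict(sleeve_mid=.035,spigot_foot=.004,spigot_tip=.054,tab_mid=.126,pivot=.06,tab=.094,rig=0,battery_mid=.06,jar_mid=.03,spare_mid=.012,driver_grip=.015)
for l,z in Z.items():
    for k in ims:
        for r in finder.spot_point(l,k)[:4]:
            p=r["point"];print(l,k,round(r["conf"],2),np.round([p[1]*560,p[0]*420],1),np.round(atz(ims[k],p,z),4))
E
```

```text
{'time': 0.0, 'joint_positions': array([-1.10090643,  0.32184654, -0.07008272,  1.45167762,  0.02262905,
        1.37080505, -0.05689745]), 'qd': array([ 3.14161873e-04, -5.88364389e-04,  3.63219083e-04, -3.54354807e-05,
       -6.22052710e-04,  4.39111493e-04,  9.73395190e-04]), 'joint_torque': array([ 2.95278733e-05, -4.91289318e+01, -4.03697211e-01, -3.12529886e+01,
       -6.39509107e-02,  4.36582498e-02,  1.52263888e-04]), 'position': array([0.28593757, 0.58315418, 0.24344487]), 'tool_rot': array([-7.09643651e-01, -3.06006899e+00,  3.02187396e-03]), 'ft_force': array([ 0.11432134, -0.56996662,  0.963751  ]), 'torque': array([-0.00680718, -0.03624289,  0.01546567]), 'grip_width': 0.9999514454623261}
scene [[0.684, 0.562, -0.464, 1.006], [0.729, -0.513, 0.453, -0.445], [0.016, -0.649, -0.761, 0.815], [0.0, 0.0, 0.0, 1.0]]
top [[-0.016, -0.993, 0.115, 0.451], [-0.999, 0.013, -0.031, -0.008], [0.029, -0.115, -0.993, 1.045], [0.0, 0.0, 0.0, 1.0]]
sleeve_mid scene 0.88 [267.4 171.5] [0.4099 0.0755 0.035 ]
sleeve_mid scene 0.69 [328.5 270.2] [ 0.7193 -0.0269  0.035 ]
sleeve_mid scene 0
[... 951 characters left out ...]
4 ]
rig scene 0.72 [316.5 228.6] [ 0.6071  0.0564 -0.    ]
rig top 0.81 [231.2 202.1] [0.6014 0.0577 0.    ]
battery_mid scene 0.7 [273.4 223.2] [ 0.5605 -0.0408  0.06  ]
battery_mid top 0.71 [285.8 210.7] [ 0.5731 -0.0605  0.06  ]
jar_mid scene 0.68 [330.1 269.4] [ 0.7184 -0.0202  0.03  ]
jar_mid top 0.97 [267.4 147.8] [ 0.7167 -0.0242  0.03  ]
jar_mid top 0.22 [214.1 254.8] [0.4839 0.0929 0.03  ]
spare_mid scene 0.71 [380.3 252.7] [0.7588 0.1061 0.012 ]
spare_mid scene 0.55 [275.2 227.2] [ 0.544  -0.0202  0.012 ]
spare_mid top 0.64 [206.1 129.4] [0.7647 0.1122 0.012 ]
driver_grip scene 0.65 [206.4 206.5] [ 0.385  -0.1024  0.015 ]
driver_grip top 0.55 [306.9 297.1] [ 0.3905 -0.1049  0.015 ]
```

View pics/scene0.png

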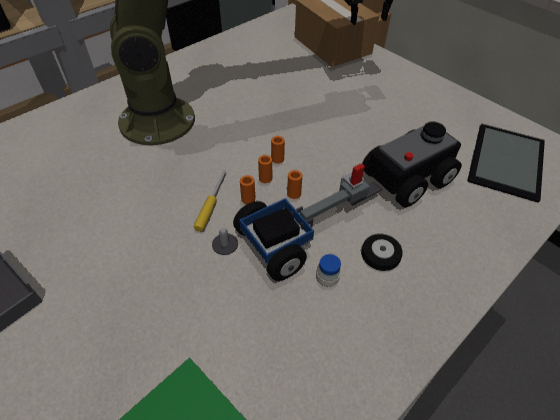

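View pics/top0.png

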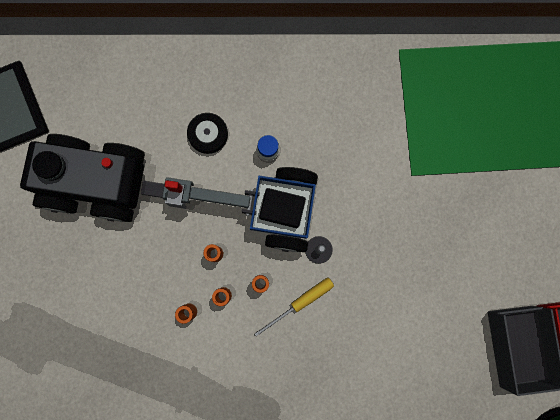

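The pictures show four orange sleeves. In the top view they are at (214,253), (224,296), (188,313) and (260,284). The one farthest from the base is at top (214,253), scene (293,184), world about (0.487,0.093). The spigot is at top (319,248), scene (225,240), and the red tab at top (173,187), scene (358,174).

```bash
cat >> h.py <<'E'
from scipy.optimize import least_squares
MM=dict(rig=(0,0,0),spigot_foot=(-.072,-.215,.004),spigot_tip=(-.072,-.215,.054),tab_mid=(0,None,.126),pivot=(0,None,.06))
def fitrig(n=2):
    obs=[]
    for _ in range(n):
        ims=grab("scene","top")
        for l in MM:
            for k in ims:
                r=finder.spot_point(l,k)
                if r: obs.append((l,ims[k],np.array(r[0]["point"])[::-1]*[560,420],k))
    def f(q):
        e=[]
        for l,im,p,k in obs:
            m=list(MM[l]); 
            if m[1] is None: m[1]=q[3]+(.15 if l=="tab_mid" else 0)
            X=R.from_euler('z',q[2]).apply(m)+[q[0],q[1],0]
            e.append(proj(im,X)-p)
        return np.ravel(e)
    s=least_squares(f,[.604,.057,-.1,-.045],loss="soft_l1")
    return s.x,[(o[0],o[3],np.round(v,1)) for o,v in zip(obs,f(s.x).reshape(-1,2))]
def rigpt(q,m): return R.from_euler('z',q[2]).apply(m)+[q[0],q[1],0]
def plan(P,yaw_y,off=0.003):
    """grasp point P (world), jaw axis along world yaw angle yaw_y, tool down; prints shift(tool axes, cm) and turn about tool z (deg)"""
    s=ctrl.get_state();Rt=R.from_rotvec(s["tool_rot"]);M=Rt.as_matrix()
    d=np.array(P)-(s["position"]+off*M[:,2])
    y=M[:,1];cur=np.arctan2(y[1],y[0]);a=(yaw_y-cur+np.pi/2)%np.pi-np.pi/2
    print("shift cm",np.round(M.T@d*100,2),"turn z deg",round(-np.degrees(a),1),"tilt z",np.round(M[:,2],3),"q",np.round(s["joint_positions"],2),"M",np.round(M,2).tolist())
E
python3 - <<'E'
from h import *
q,e=fitrig(2);print(q,*e,sep="\n")
for n,m in dict(sp=(-.072,-.215,.054),tab=(0,q[3]+.15,.126)).items(): print(n,rigpt(q,m))
ims=grab("scene","top");P=[]
for k,near in (("scene",(293,184)),("top",(214,253))):
    c=[np.array(r["point"]) for r in finder.spot_point("sleeve_mid",k)]
    c=min(c,key=lambda p:np.hypot(*(p[::-1]*[560,420]-near)));P.append(c)
S=tri(ims.values(),P);print(S)
plan([S[0][0],S[0][1],.16],q[2])
w=np.hstack([cv2.resize(ims["scene"]["frame"][140:280,180:320],(420,420),interpolation=3),cv2.resize(ims["top"]["frame"][225:325,170:345],(380,217),interpolation=3).__class__(()) if 0 else cv2.copyMakeBorder(cv2.resize(ims["top"]["frame"][225:325,170:345],(380,217)),0,203,0,0,0)])
cv2.imwrite("pics/c1.png",w[:,:,::-1])
E
```

```text
[ 0.60123082  0.0668312  -0.16873167 -0.05112004]
('rig', 'scene', array([ 2.7, -3.3]))
('rig', 'top', array([-3.3, -0.2]))
('spigot_foot', 'scene', array([0.4, 0.7]))
('spigot_foot', 'top', array([1.4, 1.1]))
('spigot_tip', 'scene', array([-2. , -1.9]))
('spigot_tip', 'top', array([ 11.5, -47.7]))
('tab_mid', 'scene', array([-2.6, -1.6]))
('tab_mid', 'top', array([-0.4, -2.6]))
('pivot', 'scene', array([-0.3,  0.4]))
('pivot', 'top', array([ 0.5, -0.1]))
('rig', 'scene', array([-0.7, -2.2]))
('rig', 'top', array([0. , 0.6]))
('spigot_foot', 'scene', array([0. , 1.7]))
('spigot_foot', 'top', array([0.2, 0.4]))
('spigot_tip', 'scene', array([1.1, 2.5]))
('spigot_tip', 'top', array([-1.1,  3.3]))
('tab_mid', 'scene', array([0.7, 0.4]))
('tab_mid', 'top', array([ 0.7, -3.4]))
('pivot', 'scene', array([-0.8, -1.1]))
('pivot', 'top', array([-1.8, -0.2]))
sp [ 0.49414791 -0.13302437  0.054     ]
tab [0.61783595 0.16430692 0.126     ]
(array([0.48205766, 0.09835829, 0.0353907 ]), [np.float64(0.001561044989730939), np.float64(0.0015610449897309627)])
shift cm [-38.95 -34.95   8.16] turn z deg 73.6 tilt z [ 0.  0. -1.] q [-1.1   0.32 -0.07  1.45  0.02  1.37 -0.06] M [[-0.9, 0.44, 0.0], [0.44, 0.9, 0.0], [-0.0, 0.0, -1.0]]
```

```bash
python3 -m jog '[[[0,0,0,0,0,8.2,6.5],[0,0,0,0,0,8.2,6.5],[0,0,0,0,0,8.2,6.5],[0,0,0,0,0,8.2,6.5],[0,0,0,0,0,8.2,6.5],[0,0,0,0,0,8.2,6.5],[0,0,0,0,0,8.2,6.5],[0,0,0,0,0,8.2,6.5],[0,0,0,0,0,8.2,6.5],[0,0,0,0,0,0,6.5]]]' 20
cat >> h.py <<'E'
def orange(im,near):
    f=cv2.cvtColor(im["frame"],cv2.COLOR_RGB2HSV)
    m=((f[...,0]>=3)&(f[...,0]<=16)&(f[...,1]>150)&(f[...,2]>60)).astype(np.uint8)
    m=cv2.morphologyEx(m,cv2.MORPH_CLOSE,np.ones((5,5)))
    n,_,st,c=cv2.connectedComponentsWithStats(m)
    i=min((i for i in range(1,n) if st[i,4]>30),key=lambda i:np.hypot(*(c[i]-near)))
    x,y,w,h,a=st[i];return [(y+h/2)/420,(x+w/2)/560],st[i]
E
python3 - <<'E'
from h import *
ims=grab("scene","top")
o=[orange(ims["scene"],(293,184)),orange(ims["top"],(214,253))];print(o)
S=tri(ims.values(),[x[0] for x in o]);print(S,[atz(i,x[0],.035) for i,x in zip(ims.values(),o)])
plan([S[0][0],S[0][1],.16],-.1687)
E
```

```text
time: 3.6
position: [0.2861, 0.5836, 0.2446]
tool_rot: [2.405, 2.021, 0.0]
ft_force: [0.9, -0.1, -0.1]
grip_width: 0.744
[([np.float64(0.4392857142857143), np.float64(0.5258928571428572)], array([287, 170,  15,  29, 354], dtype=int32)), ([np.float64(0.6023809523809524), np.float64(0.38125)], array([204, 244,  19,  18, 175], dtype=int32))]
(array([0.4884444 , 0.09466149, 0.03387404]), [np.float64(0.0012071765764741424), np.float64(0.0012071765764740225)]) [array([0.48988677, 0.09488166, 0.035     ]), array([0.48762271, 0.09362054, 0.035     ])]
shift cm [-44.79  28.2    8.16] turn z deg -0.0 tilt z [ 0. -0. -1.] q [-1.23  0.32  0.1   1.46 -0.03  1.37 -1.3 ] M [[0.17, 0.99, 0.0], [0.99, -0.17, -0.0], [-0.0, 0.0, -1.0]]
```

View pics/c1.png

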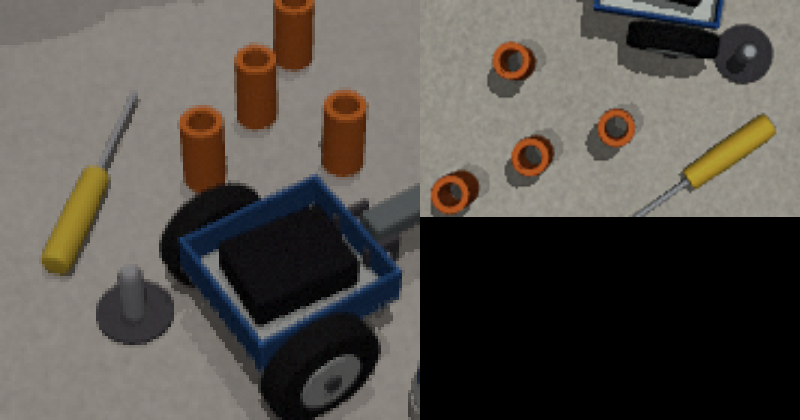

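The crop confirms the layout. The spigot tip is at about scene (223,230) and top (321.5,248), and the target sleeve stands alone beside the drawbar.

```bash
python3 -m jog '[[[-3.73,2.35,0,0,0,0,6.5],[-3.73,2.35,0,0,0,0,6.5],[-3.73,2.35,0,0,0,0,6.5],[-3.73,2.35,0,0,0,0,6.5],[-3.73,2.35,0,0,0,0,6.5],[-3.73,2.35,0,0,0,0,6.5],[-3.73,2.35,0,0,0,0,6.5],[-3.73,2.35,0,0,0,0,6.5],[-3.73,2.35,0,0,0,0,6.5],[-3.73,2.35,0,0,0,0,6.5],[-3.73,2.35,0,0,0,0,6.5],[-3.73,2.35,0,0,0,0,6.5]]]' 20
python3 - <<'E'
from h import *
ims=grab("scene","top")
plan([.4885,.0945,.052],-.1687)
cv2.imwrite("pics/h2.png",ims["scene"]["frame"][60:260,180:440,::-1].repeat(3,0).repeat(3,1))
print(tri(ims.values(),[[230/420,223.3/560],[248/420,321.5/560]]),atz(ims["scene"],[230/420,223.3/560],.054),atz(ims["top"],[248/420,321.5/560],.054))
E
```

```text
time: 4.9
position: [0.4873, 0.0924, 0.245]
tool_rot: [2.402, 2.025, 0.002]
ft_force: [0.0, 0.6, 1.0]
grip_width: 0.748
shift cm [ 0.77 -0.23 19.02] turn z deg -0.7 tilt z [ 0.002 -0.002 -1.   ] q [-0.75 -0.02  0.51  1.84  0.02  1.32 -0.42] M [[0.18, 0.98, 0.0], [0.98, -0.18, -0.0], [-0.0, 0.0, -1.0]]
(array([ 0.49482174, -0.1334737 ,  0.05336772]), [np.float64(0.0012911150996557084), np.float64(0.00129111509965572)]) [ 0.49608624 -0.13274544  0.054     ] [ 0.49402328 -0.13443299  0.054     ]
```

```bash
python3 -m jog '[[[0,0,0,0,0,0,6.5],[0,0,4,0,0,0,6.5],[0,0,4,0,0,0,6.5],[0,0,4,0,0,0,6.5],[0,0,3,0,0,0,6.5],[0,0,2,0,0,0,6.5],[0,0,2,0,0,0,6.5],[0,0,0,0,0,0,6.5],[0,0,0,0,0,0,6.5]]]' 20
python3 -c "
from h import *
plan([.4885,.0945,.052],-.1687)"
python3 -m jog '[[[0,0,0,0,0,0,3],[0,0,0,0,0,0,3],[0,0,0,0,0,0,3],[0,0,0,0,0,0,3],[0,0,0,0,0,0,3],[0,0,0,0,0,0,3],[0,0,0,0,0,0,3],[0,0,0,0,0,0,3],[0,0,0,0,0,0,3],[0,0,0,0,0,0,3]]]' 25
python3 - <<'E'
from h import *
ims=grab("scene","top")
cv2.imwrite("pics/g3.png",ims["scene"]["frame"][80:260,180:440,::-1].repeat(3,0).repeat(3,1))
E
```

```text
time: 5.9
position: [0.4866, 0.0954, 0.0547]
tool_rot: [-2.402, -2.024, 0.001]
ft_force: [0.8, -0.1, 0.6]
grip_width: 0.746
shift cm [-0.05  0.2  -0.03] turn z deg -0.1 tilt z [-0.001  0.    -1.   ] q [-0.71  0.19  0.51  2.05 -0.12  0.93 -0.31] M [[0.17, 0.99, -0.0], [0.99, -0.17, 0.0], [-0.0, -0.0, -1.0]]
time: 6.9
position: [0.4875, 0.0943, 0.055]
tool_rot: [2.405, 2.021, 0.002]
ft_force: [1.2, 0.3, 4.9]
grip_width: 0.411
```

View pics/g3.png

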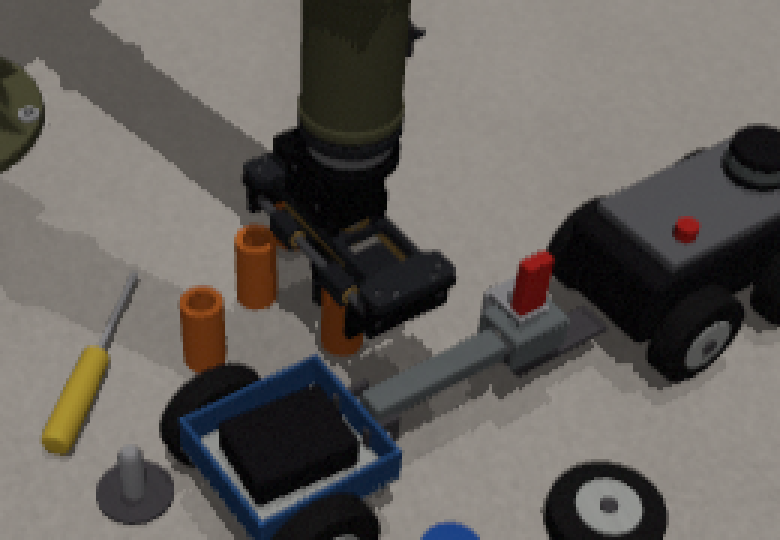

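The sleeve is held (opening 35.8 mm, which matches its 36 mm diameter); its lower part shows between the fingers at crop (340,330). Lifting it and carrying it over the spigot.

```bash
python3 -m jog '[[[0,0,-1,0,0,0,3],[0,0,-3,0,0,0,3],[0,0,-4,0,0,0,3],[0,0,-4,0,0,0,3],[-2.5,0.5,-1,0,0,0,3],[-4,0.8,0,0,0,0,3],[-4,0.8,0,0,0,0,3],[-4,0.8,0,0,0,0,3],[-4,0.8,0,0,0,0,3],[-2.8,0.6,0,0,0,0,3],[-1,0.25,0,0,0,0,3],[0,0,0,0,0,0,3]]]' 40
python3 -m jog '[[[0,0,2,0,0,0,3],[0,0,2,0,0,0,3],[0,0,0,0,0,0,3],[0,0,0,0,0,0,3]]]'
python3 - <<'E'
from h import *
s=ctrl.get_state();print(s["position"],s["ft_force"],s["grip_width"])
ims=grab("scene","top")
for k,r in (("scene",(170,260,180,270)),("top",(205,295,275,365))):
    f=ims[k]["frame"][r[0]:r[1],r[2]:r[3]]
    cv2.imwrite(f"pics/{k}4.png",f[:,:,::-1])
a=[cv2.resize(cv2.imread(f"pics/{k}4.png"),(400,400),interpolation=cv2.INTER_CUBIC) for k in("scene","top")]
cv2.imwrite("pics/b4.png",np.hstack(a))
for k in ims:
    print(k,[ (round(r["conf"],2),np.round(np.array(r["point"])[::-1]*[560,420],1)) for r in finder.spot_point("sleeve_mid",k)])
    print(proj(ims[k],[.4948,-.1335,.054]))
plan([.4948,-.1335,.154],-.1687)
E
```

```text
time: 8.2
position: [0.4925, -0.1344, 0.1842]
tool_rot: [-2.407, -2.017, 0.002]
ft_force: [-0.1, 1.2, -1.1]
grip_width: 0.406
time: 8.6
position: [0.4932, -0.1316, 0.1445]
tool_rot: [-2.402, -2.023, 0.001]
ft_force: [-0.1, -0.1, -1.0]
grip_width: 0.405
[ 0.49315943 -0.13160896  0.1444647 ] [-0.0517669  -0.14542321 -0.97507194] 0.40538271246392354
scene [(0.66, array([265. , 170.7])), (0.6, array([247.9, 191.2])), (0.52, array([276.5, 150.4])), (0.41, array([220.1, 204.5]))]
[222.67295493 229.84332004]
top [(0.77, array([183.8, 311.7])), (0.73, array([260.2, 286. ])), (0.53, array([222.1, 295.3]))]
[321.04755818 247.63640827]
shift cm [-0.04  0.08 -1.14] turn z deg -0.2 tilt z [ 0.002  0.    -1.   ] q [-0.49  0.11  0.75  1.94 -0.09  1.12  0.12] M [[0.17, 0.99, 0.0], [0.99, -0.17, 0.0], [0.0, 0.0, -1.0]]
```

View pics/b4.png

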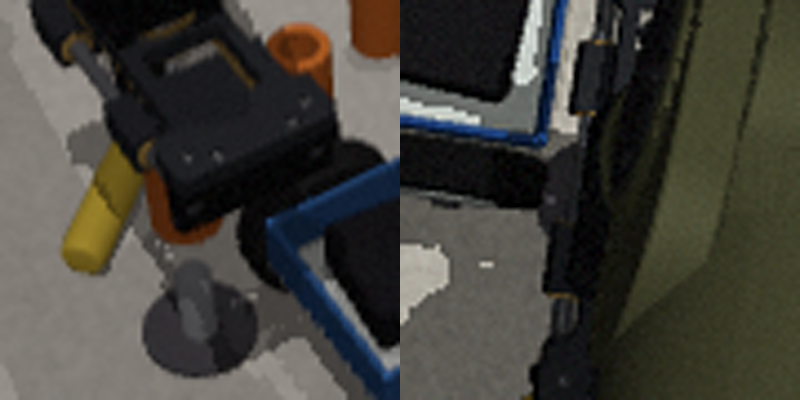

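The scene crop shows the sleeve bottom at crop x 147–222 and lowest at y 243, that is full-image u≈221.5, v≈224.7. It hovers just above the spigot tip, whose centre is at crop (195,272). I'll compare with the predicted outline.

```bash
python3 - <<'E'
from h import *
im=imaging.get_image("scene")
def ring(c,z,r):
    p=np.array([proj(im,[c[0]+r*np.cos(t),c[1]+r*np.sin(t),z]) for t in np.linspace(0,6.28,60)]);return np.round([p[:,0].min(),p[:,0].max(),p[:,1].min(),p[:,1].max()],1)
print("sleeve bottom pred",ring((.4937,-.1321),.0895,.018),"jac", [np.round(proj(im,np.array([.4932,-.1316,.0895])+d)-proj(im,[.4932,-.1316,.0895]),2) for d in np.eye(3)*.01])
print("shaft pred at z.04",ring((.4948,-.1335),.04,.0095),"plate",ring((.4948,-.1335),.004,.03))
f=im["frame"].astype(int)
hsv=cv2.cvtColor(im["frame"],cv2.COLOR_RGB2HSV)
for v in range(212,228): print(v,[u for u in range(205,240) if 2<=hsv[v,u,0]<=17 and hsv[v,u,1]>140 and hsv[v,u,2]>40][::1][:1]+[u for u in range(205,240) if 2<=hsv[v,u,0]<=17 and hsv[v,u,1]>140 and hsv[v,u,2]>40][-1:])
for v in (232,236,240): print(v,f[v,210:240].sum(1)//3)
pl=(hsv[...,2]<75); pl[:232]=0
print([ (v,np.where(pl[v,205:245])[0][[0,-1]]+205) for v in (244,246,248,250,252,254) if pl[v,205:245].any()])
E
```

```text
sleeve bottom pred [213.  229.7 212.8 225.7] jac [array([2.87, 2.66]), array([ 3.65, -2.41]), array([-0.43, -2.94])]
shaft pred at z.04 [219.  227.5 230.3 237. ] plate [211.6 237.7 232.7 253.8]
212 [212, 216]
213 [213, 216]
214 [213, 216]
215 [213, 216]
216 [213, 217]
217 [213, 217]
218 [214, 217]
219 [214, 229]
220 [214, 229]
221 [214, 228]
222 [215, 227]
223 [215, 226]
224 [218, 224]
225 []
226 []
227 []
232 [124 120 125 125 126 126 114  68  66  55  58  60  61  62  61  58  56  63
  88  88  87  86  86  86  89  88  88  79  26  10]
236 [126 126 125 124 123 111  56  31  24  33  55  58  58  59  59  57  61  53
  36  32  35  34  32  32  58  85 117 113  67  65]
240 [124 120 110  55  49  49  50  50  51  25  48  73  76  72  58  57  56  53
  40  28  34  36  36  33  34  25  24  45  67  67]
[(244, array([212, 244])), (246, array([212, 244])), (248, array([213, 241])), (250, array([214, 235])), (252, array([216, 233])), (254, array([221, 229]))]
```

```bash
python3 - <<'E'
from h import *
import scipy.optimize as so
cam=grab("scene","top")
C=[.4948,-.1335]
for k,(cx,cy) in dict(scene=(226,244),top=(318,249)).items():
    g=cv2.cvtColor(cv2.imread(f"pics/{k}0.png"),cv2.COLOR_BGR2GRAY).astype(float)
    g=cv2.GaussianBlur(g,(3,3),0)
    r=.03
    def ringpts(c,rr,z=.004): return np.array([proj(cam[k],[c[0]+rr*np.cos(t),c[1]+rr*np.sin(t),z]) for t in np.linspace(0,6.28,72,endpoint=False)])
    def contrast(c):
        o=ringpts(c,.033)-.5;i=ringpts(c,.027)-.5
        s=lambda p:cv2.remap(g.astype(np.float32),p[:,0].astype(np.float32),p[:,1].astype(np.float32),1).ravel()
        return np.sum(np.clip(s(o)-s(i),-10,40))
    G=[(contrast((C[0]+a,C[1]+b)),C[0]+a,C[1]+b) for a in np.arange(-.01,.0101,.001) for b in np.arange(-.01,.0101,.001)]
    G.sort(reverse=True);print(k,np.round(G[:5],4), np.round(contrast(C)))
    c=cv2.resize(g[int(cy)-30:int(cy)+30,int(cx)-30:int(cx)+30],(400,400),interpolation=cv2.INTER_CUBIC)
E
```

```text
scene [[ 2.7209368e+03  4.9680000e-01 -1.3350000e-01]
 [ 2.7168938e+03  4.9580000e-01 -1.3550000e-01]
 [ 2.7137539e+03  4.9580000e-01 -1.3450000e-01]
 [ 2.7129390e+03  4.9780000e-01 -1.3350000e-01]
 [ 2.7088291e+03  4.9680000e-01 -1.3450000e-01]] 2528.0
top [[ 2.5249697e+03  4.9280000e-01 -1.3250000e-01]
 [ 2.5226995e+03  4.9080000e-01 -1.3250000e-01]
 [ 2.5195713e+03  4.9180000e-01 -1.3250000e-01]
 [ 2.5117251e+03  4.9280000e-01 -1.3350000e-01]
 [ 2.5051680e+03  4.9380000e-01 -1.3350000e-01]] 2396.0
```

```bash
python3 -m jog '[[[-0.12,0.13,0,0,0,0,3],[0,0,1.5,0,0,0,3],[0,0,1.2,0,0,0,3],[0,0,0.5,0,0,0,3],[0,0,0.3,0,0,0,3],[0,0,0.3,0,0,0,3],[0,0,0,0,0,0,3],[0,0,0,0,0,0,3]]]'
python3 -c "
from h import *
for i in range(3):
  im=imaging.get_image('scene');s=ctrl.get_state();print(s['position'],s['ft_force'],s['torque'])
cv2.imwrite('pics/s5.png',cv2.resize(im['frame'][170:260,180:270,::-1],(500,500),interpolation=cv2.INTER_CUBIC))"
```

```text
time: 9.75
position: [0.4946, -0.1348, 0.1068]
tool_rot: [2.405, 2.021, 0.001]
ft_force: [-0.1, -0.1, -0.8]
grip_width: 0.409
[ 0.49466462 -0.1347969   0.10691529] [ 0.20599523 -0.28894156 -1.20404334] [-0.08553074  0.0640262   0.04248232]
[ 0.49468771 -0.13477227  0.10692849] [-0.62415058 -0.02134136 -1.24027897] [-0.07677651  0.08649574 -0.04663959]
[ 0.49463018 -0.13474141  0.10689096] [-0.33049217  0.09645545 -1.61167234] [-0.07089889  0.13735429  0.06464123]
```

View pics/s5.png

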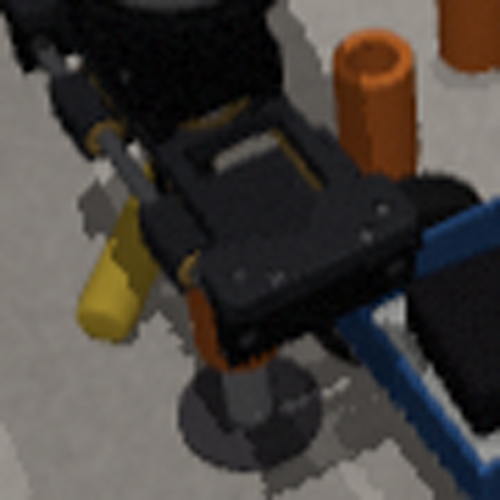

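The sleeve's rim (crop x 192–277) now surrounds the spigot tip (centre about x 240), with no contact force. Going down slowly.

```bash
python3 -m jog '[[[0,0,0.3,0,0,0,3],[0,0,0.3,0,0,0,3],[0,0,0.3,0,0,0,3],[0,0,0,0,0,0,3]]]'; python3 -c "
from h import *
s=ctrl.get_state();print(s['position'],s['ft_force'],s['torque'])"
```

```text
time: 10.3
position: [0.4939, -0.1346, 0.097]
tool_rot: [-2.405, -2.021, 0.001]
ft_force: [-0.8, -0.0, -1.2]
grip_width: 0.41
[ 0.493921   -0.13463194  0.09695127] [-0.81119946 -0.03254018 -1.21673745] [-0.09447749  0.06375362 -0.01539966]
```

```bash
python3 -m jog '[[[0,0,0.6,0,0,0,3],[0,0,0.6,0,0,0,3],[0,0,0.6,0,0,0,3],[0,0,0.6,0,0,0,3],[0,0,0.5,0,0,0,3],[0,0,0.4,0,0,0,3],[0,0,0.3,0,0,0,3],[0,0,0,0,0,0,3]]]'; python3 -c "
from h import *
s=ctrl.get_state();print(s['position'],s['ft_force'],s['torque'])"
```

```text
time: 11.1
position: [0.4941, -0.1347, 0.0611]
tool_rot: [-2.405, -2.021, 0.001]
ft_force: [-0.4, -0.5, -0.6]
grip_width: 0.406
[ 0.49408724 -0.13471866  0.06113247] [-0.37808567 -0.50548441 -0.57403891] [-0.04709197  0.05097158 -0.00440347]
```

```bash
python3 -m jog '[[[0,0,0.15,0,0,0,3],[0,0,0.15,0,0,0,3],[0,0,0.1,0,0,0,3],[0,0,0.1,0,0,0,3],[0,0,0,0,0,0,3]]]'; python3 -c "
from h import *
s=ctrl.get_state();print(s['position'],s['ft_force'],s['torque'])"
```

```text
time: 11.6
position: [0.495, -0.1348, 0.0588]
tool_rot: [-2.404, -2.02, -0.002]
ft_force: [-4.9, 1.5, 17.9]
grip_width: 0.407
[ 0.49499293 -0.13479849  0.05880876] [-4.94079881  1.54854257 17.87230164] [0.39655619 1.68202088 0.04530667]
```

The sleeve bottoms out at TCP z 0.0588 with 18 N, which matches the expected seated height of 0.059. Releasing and going up.

```bash
python3 -m jog '[[[0,0,-0.1,0,0,0,6],[0,0,0,0,0,0,6],[0,0,0,0,0,0,6],[0,0,0,0,0,0,6],[0,0,-1.5,0,0,0,6],[0,0,-4,0,0,0,6],[0,0,-4,0,0,0,6],[0,0,-4,0,0,0,6],[0,0,-3,0,0,0,6],[0,0,0,0,0,0,6],[0,0,0,0,0,0,6]]]' 
python3 - <<'E'
from h import *
q,e=fitrig(4);print(q,*e,sep="\n")
T=rigpt(q,(0,q[3]+.15,.126));print(T,rigpt(q,(-.072,-.215,.054)))
ims=grab("scene","top")
P=[]
def red(im):
    f=cv2.cvtColor(im["frame"],cv2.COLOR_RGB2HSV);m=(((f[...,0]<3)|(f[...,0]>175))&(f[...,1]>150)&(f[...,2]>60)).astype(np.uint8)
    n,_,st,c=cv2.connectedComponentsWithStats(m);return [(st[i],np.round(c[i],1)) for i in range(1,n) if st[i,4]>15]
for k in ims: print(k,red(ims[k]), proj(ims[k],T),orange(ims[k],(224,230) if k=="scene" else (320,248)))
a=[cv2.resize(ims["scene"]["frame"][200:260,190:280],(400,267),interpolation=2),cv2.resize(ims["top"]["frame"][150:210,140:230],(400,267),interpolation=2)]
cv2.imwrite("pics/c6.png",np.hstack(a)[:,:,::-1])
plan([T[0],T[1],.18],q[2])
E
```

```text
time: 12.7
position: [0.4947, -0.1349, 0.2236]
tool_rot: [2.405, 2.02, 0.003]
ft_force: [0.5, 0.1, -0.3]
grip_width: 0.689
[ 0.60107309  0.06680915 -0.15388719 -0.05236429]
('rig', 'scene', array([-2.7, -1.7]))
('rig', 'top', array([ 0.2, -0.7]))
('spigot_foot', 'scene', array([0.2, 2.6]))
('spigot_foot', 'top', array([2.6, 0.5]))
('spigot_tip', 'top', array([ 0.2, -0.3]))
('tab_mid', 'scene', array([-0.7, -1.9]))
('tab_mid', 'top', array([ 2.4, -2.2]))
('pivot', 'scene', array([ 0.8, -1.1]))
('pivot', 'top', array([-0.6, -0.1]))
('rig', 'scene', array([ 0.3, -1.5]))
('rig', 'top', array([-4.3, -0.1]))
('spigot_foot', 'scene', array([-2.3, -1.8]))
('spigot_foot', 'top', array([-0.5,  1.5]))
('spigot_tip', 'scene', array([0.1, 2.4]))
('spigot_tip', 'top', array([-1.6,  3.1]))
('tab_mid', 'scene', array([-2.2, -1.7]))
('pivot', 'scene', array([0.8, 0.3]))
('pivot', 'top', array([ 1.3, -0.9]))
('rig', 'scene', array([ 1. , -1.9]))
('rig', 'top', array([-1.4,  1.3]))
('spigot_foot', 'scene', array([-1.8,  2.6]))
('spigot_foot', 'top', array([0.7, 0.1]))
('spigot_tip', 'scene', array([-79
[... 820 characters left out ...]
array([357.1, 173.7]))] [356.02038754 171.91559839] ([np.float64(0.5583333333333333), np.float64(0.3982142857142857)], array([214, 219,  18,  31, 432], dtype=int32))
top [(array([101, 158,  12,   9,  75], dtype=int32), array([106.1, 162. ])), (array([164, 180,  14,   9,  92], dtype=int32), array([170.9, 184.1])), (array([541, 304,  19,  31, 105], dtype=int32), array([554.7, 312.8]))] [173.0894717  186.24891452] ([np.float64(0.5916666666666667), np.float64(0.5651785714285714)], array([312, 240,   9,  17,  85], dtype=int32))
shift cm [31.45  6.85  3.96] turn z deg -1.1 tilt z [ 0.  0. -1.] q [-0.52  0.03  0.76  1.84 -0.02  1.28  0.07] M [[0.17, 0.99, 0.0], [0.99, -0.17, 0.0], [0.0, 0.0, -1.0]]
```

View pics/c6.png

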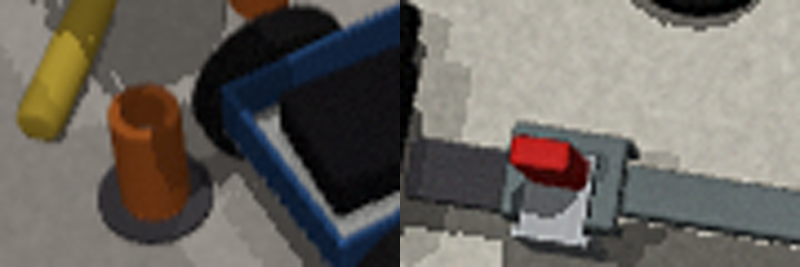

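The left crop shows the sleeve standing fully down over the spigot on its plate at (148,150). The right crop shows the tab's top face at (540,150), leaning away in perspective, with its dark-red side next to it. Next is a silhouette fit of the tab.

```bash
cat >> h.py <<'E'
def boxfit(ims,c0,yaw,z0=.094,rx=0):
    out={}
    M={}
    for k,im in ims.items():
        f=im["frame"].astype(int);M[k]=(f[...,0]>2.2*f[...,1])&(f[...,0]>2.2*f[...,2])&(f[...,0]>50)&~((f[...,1]>1.6*f[...,2])&(f[...,1]>30))
    def iou(c,k):
        B=np.array([[a,b,h] for a in(-.007,.007) for b in(-.013,.013) for h in(0,.052)])
        P=R.from_euler('z',yaw).apply(B)+[c[0],c[1],z0]
        uv=np.array([proj(ims[k],p) for p in P]);h=cv2.convexHull((uv*8).astype(np.float32)).astype(np.int32)
        big=np.zeros((420*8,560*8),np.uint8);x,y,w,hh=cv2.boundingRect(h)
        S=np.zeros((420,560),np.float32);u0,v0=x//8-1,y//8-1;n,m=w//8+3,hh//8+3
        loc=np.zeros((m*8,n*8),np.float32);cv2.fillConvexPoly(loc,h-[u0*8,v0*8],1)
        S[v0:v0+m,u0:u0+n]=cv2.resize(loc,(n,m),interpolation=cv2.INTER_AREA)
        u,v=uv.mean(0);W=np.zeros((420,560),bool);W[int(v)-20:int(v)+20,int(u)-20:int(u)+20]=1
        A=(M[k]&W).astype(float);return np.minimum(A,S).sum()/np.maximum(A,S).sum()
    g=np.arange(-.01,.0101,.001)
    G={k:np.array([[iou((c0[0]+a,c0[1]+b),k) for b in g] for a in g]) for k in ims}
    for k,v in list(G.items())+[("both",sum(G.values()))]:
        i=np.unravel_index(v.argmax(),v.shape);out[k]=(round(v.max(),3),round(c0[0]+g[i[0]],4),round(c0[1]+g[i[1]],4))
    return out
E
python3 - <<'E'
from h import *
ims=grab("scene","top")
o=boxfit(ims,(.617,.165),-.165);print(o)
b=o["both"];d=np.array(b[1:])-[.4948,-.1347];L=np.hypot(*d)
# rig-frame vector (72, sqrt(L^2-72^2))
yaw=np.arctan2(d[1],d[0])-np.arctan2(np.sqrt(L**2-.072**2),.072);print("yaw",yaw,"dy",np.sqrt(L**2-.072**2))
plan([b[1],b[2],.22],yaw)
E
```

```text
{'scene': (np.float64(0.797), np.float64(0.619), np.float64(0.166)), 'top': (np.float64(0.806), np.float64(0.616), np.float64(0.163)), 'both': (np.float64(1.533), np.float64(0.618), np.float64(0.165))}
yaw -0.16595067420903553 dy 0.3159340595757285
shift cm [31.65  7.02 -0.04] turn z deg -0.4 tilt z [ 0.  0. -1.] q [-0.52  0.03  0.76  1.84 -0.02  1.28  0.07] M [[0.17, 0.99, 0.0], [0.99, -0.17, 0.0], [0.0, 0.0, -1.0]]
```

```bash
python3 -m jog '[[[2,0.44,0,0,0,0,5],[4.2,0.93,0,0,0,0,5],[4.2,0.93,0,0,0,0,5],[4.2,0.93,0,0,0,0,5],[4.2,0.93,0,0,0,0,5],[4.2,0.93,0,0,0,0,5],[4.2,0.93,0,0,0,0,5],[3.0,0.68,0,0,0,0,5],[1.4,0.32,0,0,0,0,5],[0,0,0,0,0,0,5],[0,0,0,0,0,0,5]]]'
python3 -c "
from h import *
ims=grab('scene')
plan([.6175,.1645,.126],-.166)
cv2.imwrite('pics/t7.png',cv2.resize(ims['scene']['frame'][110:210,300:420,::-1],(720,600),interpolation=cv2.INTER_CUBIC))"
```

```text
time: 16.4
position: [0.6178, 0.1622, 0.2225]
tool_rot: [2.406, 2.018, -0.002]
ft_force: [-0.2, -1.2, 0.1]
grip_width: 0.576
shift cm [ 0.3  -0.08  9.38] turn z deg -0.6 tilt z [-0.    -0.001 -1.   ] q [-0.75  0.34  0.57  1.53 -0.18  1.33 -0.34] M [[0.18, 0.98, -0.0], [0.98, -0.18, -0.0], [-0.0, 0.0, -1.0]]
```

View pics/t7.png

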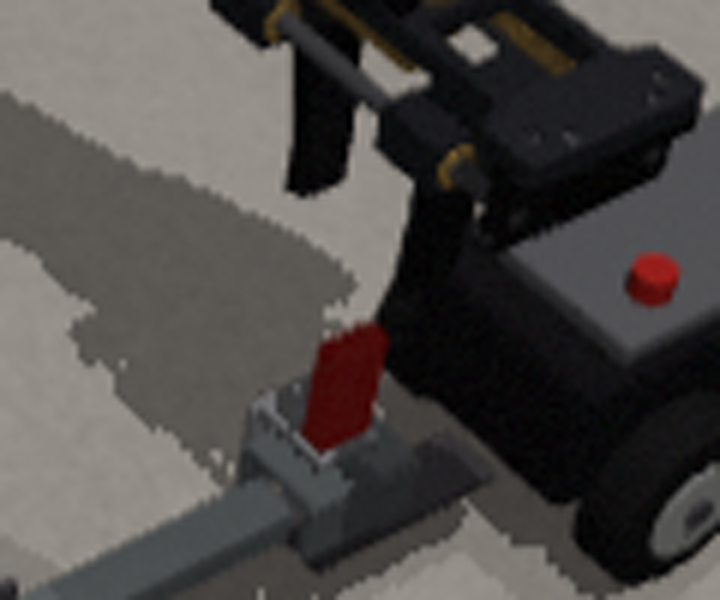

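The fingers straddle the tab, with their tips near crop (320,190) and (440,250) and the tab below at (345,390). Lowering and closing.

```bash
python3 -m jog '[[[0,0,4,0,0,-0.3,5],[0,0,3,0,0,0,5],[0,0,1.4,0,0,0,5],[0,0,1,0,0,0,5],[0,0,0,0,0,0,5],[0,0,0,0,0,0,5]]]'
python3 -m jog '[[[0,0,0,0,0,0,0.8],[0,0,0,0,0,0,0.8],[0,0,0,0,0,0,0.8],[0,0,0,0,0,0,0.8],[0,0,0,0,0,0,0.8],[0,0,0,0,0,0,0.8],[0,0,0,0,0,0,0.8],[0,0,0,0,0,0,0.8],[0,0,0,0,0,0,0.8],[0,0,0,0,0,0,0.8]]]' 20
python3 -c "
from h import *
s=ctrl.get_state();print(s['position'],s['ft_force'],s['torque'],s['grip_width']*87)
plan([.6175,.1645,.126],-.166)"
```

```text
time: 17.05
position: [0.6188, 0.1642, 0.13]
tool_rot: [2.4, 2.026, 0.003]
ft_force: [0.1, -0.8, 0.8]
grip_width: 0.574
time: 18.05
position: [0.6184, 0.1644, 0.1288]
tool_rot: [2.399, 2.027, 0.001]
ft_force: [4.8, -0.1, -1.6]
grip_width: 0.163
[0.61839233 0.16442503 0.12875336] [ 4.82031608 -0.12118109 -1.59017909] [-0.07253475 -0.87619937 -0.04587436] 14.161501529941495
shift cm [-0.01 -0.09 -0.02] turn z deg -0.1 tilt z [ 0.001  0.    -1.   ] q [-0.73  0.41  0.54  1.64 -0.23  1.16 -0.3 ] M [[0.17, 0.99, 0.0], [0.99, -0.17, 0.0], [0.0, 0.0, -1.0]]
```

```bash
python3 -m jog '[[[0,0,0,0,0,0,0.8],[0,0,0,0,0,0,0.8],[0,-0.3,0,0,0,0,0.8],[0,-0.3,0,0,0,0,0.8],[0,-0.3,0,0,0,0,0.8],[0,-0.3,0,0,0,0,0.8],[0,-0.2,0,0,0,0,0.8],[0,0,0,0,0,0,0.8],[0,0,0,0,0,0,0.8]]]' 50
python3 -c "
from h import *
s=ctrl.get_state();M=R.from_rotvec(s['tool_rot']).as_matrix();print(s['position'],M.T@s['ft_force'],s['torque'],s['grip_width']*87)
plan([.6175,.1645,.126],-.166)
ims=grab('scene','top');print(boxfit(ims,(.605,.167),-.166))
a=[cv2.resize(ims['scene']['frame'][130:210,310:410],(400,320),interpolation=2),cv2.resize(ims['top']['frame'][150:230,120:220],(400,320),interpolation=2)]
cv2.imwrite('pics/p8.png',np.hstack(a)[:,:,::-1])"
```

```text
time: 18.95
position: [0.6056, 0.1665, 0.129]
tool_rot: [2.398, 2.025, 0.005]
ft_force: [8.6, -0.2, -4.3]
grip_width: 0.159
[0.60561684 0.16653677 0.12902186] [1.27928793 8.44759179 4.3730586 ] [-0.01496879 -1.69529982 -0.04690082] 13.827891104492002
shift cm [-0.    1.2   0.01] turn z deg -0.1 tilt z [ 0.004  0.    -1.   ] q [-0.75  0.38  0.54  1.67 -0.21  1.15 -0.32] M [[0.17, 0.99, 0.0], [0.99, -0.17, 0.0], [0.0, 0.0, -1.0]]
{'scene': (np.float64(0.269), np.float64(0.606), np.float64(0.166)), 'top': (np.float64(0.006), np.float64(0.595), np.float64(0.157)), 'both': (np.float64(0.275), np.float64(0.606), np.float64(0.166))}
```

View pics/p8.png

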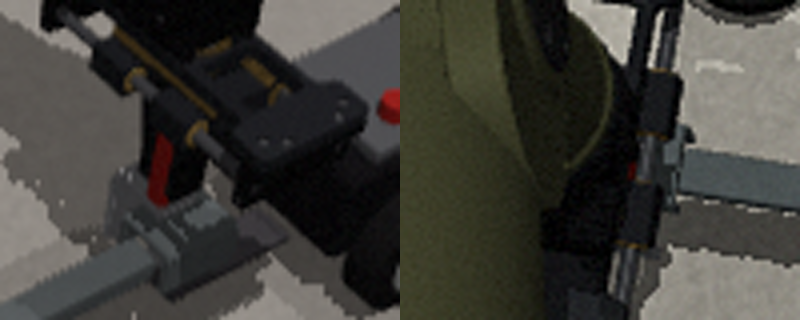

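The spring force of 8.4 N corresponds to about 14 mm of travel, and the tab is visibly held at (160,175) in the left crop. Lifting along the arc, first two steps.

```bash
cat > st.py <<'E'
from h import *
s=ctrl.get_state();M=R.from_rotvec(s['tool_rot']).as_matrix()
print(s['position'],'F tool',M.T@s['ft_force'],s['torque'],s['grip_width']*87,'tilt',np.arctan2(np.dot(M[:,2],[.165,.986,0]),-M[2,2]),'q',np.round(s['joint_positions'],2))
E
python3 -m jog '[[[0,-0.05,0,0,0,0,0.8],[-0.29,0,-0.6,0,2.29,0,0.8],[-0.29,0,-0.6,0,2.29,0,0.8],[0,0,0,0,0,0,0.8],[0,0,0,0,0,0,0.8]]]' 55
python3 st.py
```

```text
time: 19.55
position: [0.6041, 0.1605, 0.1411]
tool_rot: [-2.362, -1.993, -0.1]
ft_force: [7.8, 0.3, -3.6]
grip_width: 0.156
[0.60413628 0.16054007 0.14111187] F tool [1.31278141 7.63221125 3.74308693] [-0.01171453 -1.76303626 -0.16555977] 13.583034169856466 tilt 0.08153909249631595 q [-0.7   0.34  0.54  1.69 -0.27  1.13 -0.25]
```

```bash
python3 -m jog '[[[-0.29,0,-0.6,0,2.29,0,0.8],[-0.29,0,-0.6,0,2.29,0,0.8],[-0.29,0,-0.6,0,2.29,0,0.8],[-0.29,0,-0.6,0,2.29,0,0.8],[0,0,0,0,0,0,0.8]]]'
python3 st.py
python3 -m jog '[[[-0.29,0,-0.6,0,2.29,0,0.8],[-0.29,0,-0.6,0,2.29,0,0.8],[-0.29,0,-0.6,0,2.29,0,0.8],[-0.29,0,-0.6,0,2.29,0,0.8],[-0.1,0,-0.2,0,0.8,0,0.8],[0,0,0,0,0,0,0.8],[0,0,0,0,0,0,0.8],[0,0,0,0,0,0,0.8]]]'
python3 st.py
python3 -c "
from h import *
ims=grab('scene','top')
for k,r in (('scene',(224,230)),('top',(320,248))): print(orange(ims[k],r))
for l in ('battery_mid','jar_mid','spare_mid','driver_grip'):
  for k in ims: print(l,k,[(round(r['conf'],2),np.round(np.array(r['point'])[::-1]*[560,420],1)) for r in finder.spot_point(l,k)[:1]])
cv2.imwrite('pics/e9.png',cv2.resize(ims['scene']['frame'][100:290,180:430,::-1],(780,593),interpolation=cv2.INTER_CUBIC))"
```

```text
time: 20.05
position: [0.602, 0.1452, 0.164]
tool_rot: [-2.276, -1.916, -0.283]
ft_force: [8.0, 2.0, -5.9]
grip_width: 0.162
[0.60204686 0.1452393  0.16397412] F tool [1.8267531  7.56040973 6.56725305] [ 0.1222096  -1.6227467  -0.41261617] 14.105664764112973 tilt 0.24363544205162638 q [-0.6   0.27  0.53  1.74 -0.41  1.13 -0.09]
time: 20.85
position: [0.5981, 0.1265, 0.1836]
tool_rot: [-2.172, -1.832, -0.459]
ft_force: [7.4, 0.0, -4.0]
grip_width: 0.159
[0.59809547 0.12652107 0.18360117] F tool [-0.42968031  7.27181091  4.19470321] [-0.58301482 -1.58925669 -0.77675831] 13.808235925931331 tilt 0.4140799713485096 q [-0.49  0.24  0.53  1.78 -0.58  1.16  0.1 ]
([np.float64(0.5583333333333333), np.float64(0.3982142857142857)], array([214, 219,  18,  31, 433], dtype=int32))
([np.float64(0.5916666666666667), np.float64(0.575)], array([312, 240,  20,  17, 220], dtype=int32))
battery_mid scene [(0.75, array([332.4, 270.3]))]
battery_mid top []
jar_mid scene [(0.67, array([329.3, 267.3]))]
jar_mid top []
spare_mid scene [(0.92, array([380.9, 249.3]))]
spare_mid top [(0.78, array([206.3, 128.5]))]
driver_grip scene [(0.62, array([204.2, 209. ]))]
driver_grip top [(0.95, array([304.8, 295.6]))]
```

View pics/e9.png

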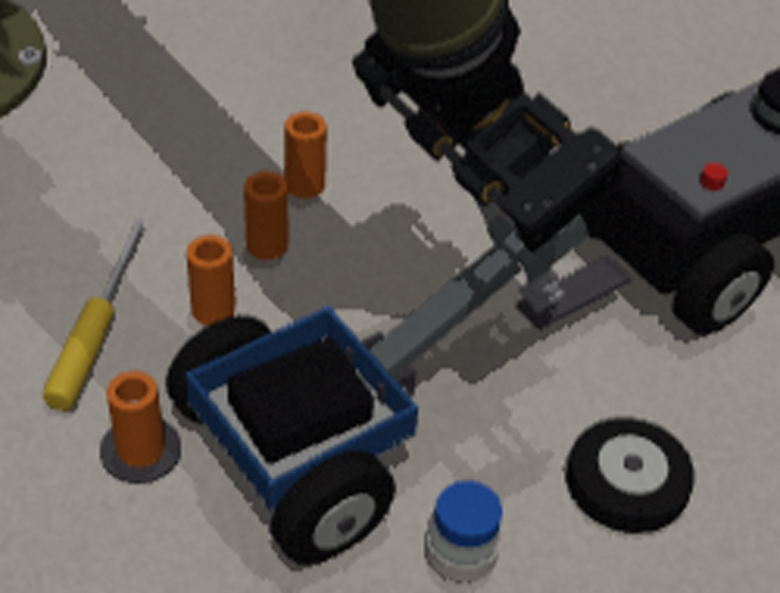

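The picture shows the drawbar raised off the ball, with the ball bare at (548,290). The tab is in the gripper, the sleeve is seated at (135,425), and the battery, driver, jar and wheel are undisturbed. TCP rise (54.6 mm) and tilt (0.414 rad) agree with a lift of about 60 mm. Handing in.

```bash
python3 -c "
from bench import close_job
print(close_job())"; python3 st.py
```

```text
the job is handed in; nothing more can be done
None
the job is handed in; nothing more can be done
```

I chocked the trailer and uncoupled it, and handed the job in with the arm still holding the drawbar raised by the tab. The clock stood at about 21 s of the 58 s allowed.

- **Sleeve:** I took the orange sleeve farthest from the base and pushed it down over the spigot. It stopped at the expected seated height with about 18 N, well under the 40 N limit. Later pictures show it upright on its plate.
- **Latch:** I pinched the red tab and pulled it towards the robot by about 13 mm of hand travel. The 8.4 N spring force suggests about 14 mm of latch travel.
- **Drawbar:** I lifted it along its arc to about 0.41 rad, which is about 60 mm at the coupler. Gripper tilt and height rise agree on this. The last picture shows the ball bare and the tab still gripped at 13.8 mm.
- **Loose items:** The battery, screwdriver, jar and spare wheel look untouched in the last picture.

**Checks that failed or disagreed:**
- The last finder search took the jar for the battery in the scene view. It found neither in the top view, so for those two I relied on the picture.
- The image fit of the tab failed while the gripper covered it, so latch travel comes from force and hand motion only.
- The sideways spring force fell from 8.4 N to about 7.3 N during the lift, which could mean a little less travel. The drawbar rose freely all the same.

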